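Slide a stone blank along the rail into the corner nest

ROBOT

A 6-joint arm with a two-finger parallel gripper is mounted at the origin on a cart in front of the work surface, level with it; the furniture and walls round the work are solid. World frame = base frame: x ahead of the robot, y to its left, z up, the work surface at z = 0. Lengths are in m, angles in rad, forces in N, time in s.
With the tool pointing down it reaches from about 0.4 to 0.825 m from the base axis. Payload 7 kg.
Tool frame: the origin (TCP) lies at the very end of the fingers, on their centre line; the grasp point (between the pads) lies 19 mm behind it (arm.grip_point_offset is the distance from the TCP to the grasp point, in m); z points along the fingers, y is the line along which they close (so a half turn about z gives the same grasp; the last joint's range is limited). The gripper opens to 88 mm and grips with 3 to 60 N. Pads are 19 mm wide; open, the fingers measure 130 mm over their backs; the gripper's body (78 mm by 193 mm) begins 47 mm behind the grasp point.
Start: joints at [1.463, 0.359, 0.012, 0, -1.224, -0.288], TCP at [0.26, 0.623, 0.227] pointing down, gripper open.
Joint ranges: [-3.07, 3.07], [-1.43, 2.12], [-1.02, 1.25], [-3.03, 1.67], [-3.05, -0], [-3.03, 3.03]. Speed limits (rad/s): [2.39, 2.39, 3.01, 3.14, 3.14, 3.14].

INTERFACE

Orientations are given as [roll, pitch, yaw] about the fixed x, y, z axes, in that order (R = Rz(yaw) Ry(pitch) Rx(roll)).
In Python, from station import arm, cams gives the robot as it stands.
- The arm moves only by the shell command python3 -m handwheel 'ROWS' [FORCE]. ROWS is JSON, a list that holds one entry, the list of rows, each a list of 7 numbers: the shift along the tool's x, y, z normalised to -1 to 1, where 1 is 0.08 m, then the turn, a rotation vector about the tool's x, y, z normalised to -1 to 1, where 1 is 0.5 rad, then the closure in counts, from 0 (fully open) to 255 (shut). In form: [[[x, y, z, wx, wy, wz, hand], ...]]. A call has 1 to 5 rows; each row is the pose to reach, as a shift and turn from the pose commanded when the call began, along the tool's axes at that moment; what a row does not reach only later rows make up. A row lasts 1/8 s, in which the tool goes at most 62.5 mm and 10.7 degrees, less where a joint would pass 70% of its speed; a pose out of reach is approached as far as the arm can. A call with a number of a shift or a turn outside -1 to 1 is refused whole. A call with a gripper value outside its range is refused whole. The fingers move at their own pace and stop on an object; FORCE is the grip in N (left out, the last holds). Time passes only in rows, so rows that repeat a pose let the fingers close. It gives the time, the measured TCP pose, the force, the opening and the grip force at its end, in the units of the state.
- arm.get_state(): the state, without advancing time (a new reading comes with each control period).
- cams.grab_frame(name): name is "scene" or "top" or "wrist"; returns the picture (420x560x3 uint8, blue, green, red); there is no depth.
- cams.camera_info(name): a dict with "camera_matrix" (3x3 intrinsics, pixels), "dist_coeffs" ([k1, k2, p1, p2, k3] as OpenCV has them; the pictures are not rectified), "R" (3x3) and "t" (3): a world point X has camera coordinates R X + t; the wrist camera has in their place "hand_eye" (4x4, takes a point from camera to tool coordinates, whose origin is the TCP and whose axes are the flange's). Camera axes: x right, y down, z forward; pixel columns grow to the right and rows downward; lengths in m; the calibration is good to about 2 mm. A picture is of the moment at which its call begins: read the wrist's pose just before it. camera_info takes no time and is no camera call.
- arm.job_done(): hands the job in; it is judged then, once.
The state is a dict: "t": time; "q": joint angles; "qd": joint speeds; "joint_efforts": joint torques, N m; "eef_pos": TCP position; "ee_rot": TCP orientation; "force": force on the tool from outside, world axes, zero at the start; "moment": the same for the moment, N m; "width": finger opening in m; "gripper_force": force on a finger pad.
Only numpy, scipy, OpenCV 4.12 (cv2) and the standard library are available. Lean on these libraries where they do the work, as an engineer would, in place of code of your own. Each camera call takes 0.05 s, during which the arm holds its last target. There are 200 camera calls.

TASK

Get the small rectangular stone blank ready for marking out in the squaring jig: with your fingertips push it across the board until it lies flush against the long rail, then keep it against the rail and slide it along into the corner nest until it butts against the end stop, flush with the rail and touching the stop. Slide it only, never lift or tip it, and leave the other things on and around the jig where they are.

Things in the scene. Friction and masses are not known exactly. Their poses are not given: they have to be found in the camera images.
- blank: Pale stone blank, a flat rectangular block 40 (its x) x 60 (its y) x 18 mm high with a dark pencil cross on top, about 0.11 kg, lying loose on the jig's board in front of the rail, its long side within about 0.35 rad of the rail's direction. Origin: centre of its underside; z up.
- jig: Squaring jig, fixed to the table, its yaw varies within 0.3 rad of the robot's frame. Plywood board 160 x 330 mm, 8 mm thick (x -85 to +75, y -180 to +150 mm), with a rail on its far side and a corner nest at one end. Origin on the table, under the board; x points from the open front edge to the rail, y along the rail towards the nest, z up.
- rail (a point): Middle of the foot of the aluminium rail's inner face, on the board's upper face: jig x = +50, y = -15, z = +8 mm; axes as the jig's. The rail runs straight along y for 155 mm either side of this point, 18 mm thick, 14 mm high above the board. The blank starts off the rail, its centre at jig x -45 to -15, y -105 to -45 mm.
- nest (a point): Where the blank's origin lies when home (flush against rail and stop): jig x = +30, y = +88, z = +8 mm, jig axes. Wooden nest, 14 mm high above the board: end stop with inner face at jig y = +118 mm; lip parallel to the rail, inner face at x = +5 mm, y +82 to +118 mm, its inner face flaring out to x = -6 at y = +62 mm. The 45 mm channel is open to -y and above; a seated blank sticks 24 mm out of it.
- chip_disc: Bystander: flat stone chip 28 x 40 x 8 mm on the jig's board, near the front edge, in front of the nest. Origin: centre of its underside.
- raw_block_2: Bystander: rough pale stone lump 49 x 64 x 38 mm on the table in front of the jig. Origin: centre of its underside.
- wax_tin: Bystander: round tin, 70 mm across, 32 mm high, on the table beyond the nest end of the jig. Origin: centre of its underside.
- sanding_block: Bystander: brown sanding block 60 x 100 x 28 mm on the table behind the rail. Origin: centre of its underside.
- shim_2: Bystander: wooden wedge 29 x 100 x 11 mm on the table behind the rail, nearer the nest end. Origin: centre of its underside.
Mind the look-alikes: they are no part of the job. What is meant by the blank is not blue, and is the smaller of those in its own colour.

How it is judged:
On the way, in this order (a step that is already met when the one before it is completed fails the run):
1. the blank lies flush against the rail (within 4 mm and 0.1 rad), still short of the nest (x of blank in the frame of jig above 0.026 m and angle between the y axis of blank and the y axis of jig, either way round below 0.1 rad and y of blank in the frame of jig below 0.02 m), for 0.2 s.
2. the blank is home in the corner nest (x of blank in the frame of nest above -0.003 m and y of blank in the frame of nest above -0.003 m and angle between the y axis of blank and the y axis of jig, either way round below 0.06 rad), for 0.2 s.
At the end, for the whole second after the job is handed in: The blank lies flat and at rest on the board in the corner nest, within 3 mm of touching both the rail and the end stop and square to the rail within 0.06 rad; the other things are within 20 mm of where they stood (all of step 2 and x of blank in the frame of nest below 0.003 m and y of blank in the frame of nest below 0.003 m and z of blank in the frame of nest below 0.003 m and angle between blank's own z axis and vertical below 0.08 rad and linear speed of blank below 0.01 m/s and distance of each of chip_disc, raw_block_2, wax_tin, sanding_block, shim_2 from where it was at the start of the episode below 0.02 m).
It fails at once if the blank is lifted more than 6 mm off the board (z of blank in the frame of nest above 0.006 m).
It fails at once if the blank is tipped by more than 0.25 rad (angle between blank's own z axis and vertical above 0.25 rad).
It fails at once if the blank is more than 8 mm off the rail on the last 9 cm of its way to the nest (y of blank in the frame of jig above 0 m and x of blank in the frame of jig below 0.022 m).
It fails at once if a bystander (chip, stone lump, tin, sanding block, wedge) is pushed more than 20 mm away (distance of any of chip_disc, raw_block_2, wax_tin, sanding_block, shim_2 from where it was at the start of the episode above 0.02 m).
It also fails if it takes over 42 s, if anything falls off the work surface, if the arm or the gripper's body presses on something with over 40 N, if the wrist force passes 120 N, or if a joint passes its speed limit or range.

## Working session

There is one attempt and no reset: what is moved stays moved. The work goes in short steps, Python scripts to look and compute and a shell command to move; the robot and the scene stay as the last step left them, time stands still between calls to the robot, and variables do not carry over. Pictures are saved under pics/ and viewed, at most 10 in all, crops included, and the job is handed in when it is done.

```bash
ls; mkdir -p pics
python3 - <<'E'
from station import arm,cams
import cv2
for n in("scene","top"):
    cv2.imwrite(f"pics/{n}0.png",cams.grab_frame(n))
    c=cams.camera_info(n); print(n,c)
print(arm.get_state())
E
```

```text
pics
scene {'camera_matrix': array([[486.7734877 ,   0.        , 283.34088281],
       [  0.        , 486.7734877 , 202.84997856],
       [  0.        ,   0.        ,   1.        ]]), 'dist_coeffs': array([-0.02710693,  0.        ,  0.        ,  0.        ,  0.        ]), 'R': array([[-0.60522502, -0.79598529,  0.01049273],
       [-0.34391197,  0.24955962, -0.90523177],
       [ 0.71793261, -0.55147749, -0.42478859]]), 't': array([0.42818109, 0.20196444, 0.62506507])}
top {'camera_matrix': array([[401.70296639,   0.        , 277.28211179],
       [  0.        , 401.70296639, 215.10426174],
       [  0.        ,   0.        ,   1.        ]]), 'dist_coeffs': array([0.03223251, 0.        , 0.        , 0.        , 0.        ]), 'R': array([[-0.0453301 , -0.99895973, -0.00496306],
       [-0.9763639 ,  0.04535466, -0.21132083],
       [ 0.2113261 , -0.00473344, -0.97740415]]), 't': array([0.16493161, 0.5326066 , 0.79459058])}
{'t': 0.1, 'q': array([ 1.46310867e+00,  3.59326916e-01,  1.11564311e-02, -3.13134355e-04,
       -1.22408106e+00, -2.88087186e-01]), 'qd': array([-6.59163730e-04, -1.32360882e-03,  1.84997434e-03,  6.53139668e-04,
        5.17899535e-05,  7.73748108e-04]), 'joint_efforts': array([-1.48745155e-03, -5.84160519e+01,  2.93751830e+01,  7.01553449e+00,
        1.01950337e-02, -5.54504402e-05]), 'eef_pos': array([0.26009199, 0.6224127 , 0.22571059]), 'ee_rot': array([ 3.14011376e+00, -1.31243731e-04, -3.95881363e-01]), 'force': array([-0.39626759,  0.97594204,  0.57573545]), 'moment': array([-0.02273421,  0.01650631,  0.03542835]), 'gripper_force': 0.0, 'width': 0.08771254516728941}
```

View pics/top0.png

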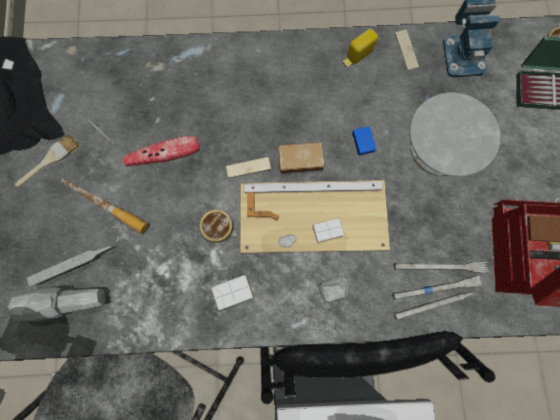

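View pics/scene0.png

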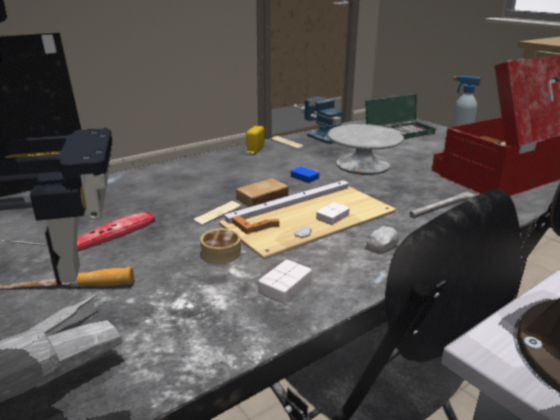

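Top view: candidates for the blank are the small pale block with a cross on the board (328,230), the larger pale cross-marked block on the table (232,292), the blue block (365,140), the rough lump (333,290) and the chip (287,240). By the description it is the one at (328,230). The rail runs (246,187) to (382,186), and the nest is at the left end (260,208).

```bash
cat > h.py <<'E'
import numpy as np,cv2
from station import arm,cams
from scipy.spatial.transform import Rotation as Ro
def ray(name,px,z,pose=None):
    c=cams.camera_info(name);K=c["camera_matrix"]
    u=cv2.undistortPoints(np.float64(px).reshape(-1,1,2),K,c["dist_coeffs"]).reshape(-1,2)
    d=np.c_[u,np.ones(len(u))]
    if name=="wrist":
        T=np.eye(4);T[:3,:3]=Ro.from_euler('xyz',pose["ee_rot"]).as_matrix();T[:3,3]=pose["eef_pos"]
        T=T@c["hand_eye"];o=T[:3,3];d=d@T[:3,:3].T
    else:
        o=-c["R"].T@c["t"];d=d@c["R"]
    return o+d*((z-o[2])/d[:,2])[:,None]
def big(m,win=None):
    cs=cv2.findContours(m.astype(np.uint8)*255,cv2.RETR_EXTERNAL,cv2.CHAIN_APPROX_NONE)[0]
    return max(cs,key=cv2.contourArea).reshape(-1,2)
def rect(p):  # centre, (short,long), yaw of long axis relative to world y
    (c,s,a)=cv2.minAreaRect((p[:,:2]*1000).astype(np.float32))
    a=np.deg2rad(a)
    if s[0]>s[1]: s=s[::-1];a+=np.pi/2
    a=(a+np.pi/2)%np.pi-np.pi/2
    return np.array(c)/1000,np.array(s),a
E
python3 - <<'E'
from h import *
im=cams.grab_frame("top");hsv=cv2.cvtColor(im,cv2.COLOR_BGR2HSV)
H,S,V=[hsv[...,i].astype(int) for i in range(3)]
for p in [(300,215),(328,230),(287,240),(310,187),(232,292),(255,205)]: print(p,hsv[p[1],p[0]])
w=np.zeros(H.shape,bool);w[170:262,230:400]=1
b=(S>70)&(H>12)&(H<35)&(V>110)&w
b=cv2.morphologyEx(b.astype(np.uint8),cv2.MORPH_CLOSE,np.ones((3,3)))
c=big(b);print("board",rect(ray("top",c,0.008)))
bl=(S<50)&(V>130)&w;bl[:200]=0;bl[:,:305]=0
c=big(bl);print(c.min(0),c.max(0),"blank",rect(ray("top",c,0.026)))
ra=(S<45)&(V>110)&w;ra[200:]=0
c=big(ra);print(c.min(0),c.max(0),"rail",rect(ray("top",c,0.022)))
cv2.imwrite("pics/crop.png",cv2.resize(im[165:270,225:405],None,fx=4.4,fy=4.4,interpolation=cv2.INTER_CUBIC))
E
```

```text
(300, 215) [ 22  78 196]
(328, 230) [ 70   4 191]
(287, 240) [ 45   6 176]
(310, 187) [  0   1 200]
(232, 292) [ 80   4 177]
(255, 205) [ 23  74 196]
board (array([0.54397205, 0.05979639]), array([157.41944885, 328.38916016]), np.float64(-0.025315476690074945))
[313 218] [343 241] blank (array([0.50955548, 0.03113973]), array([41.09491348, 61.46720123]), np.float64(0.20060377424319542))
[230 170] [382 199] rail (array([0.61489832, 0.07349293]), array([ 67.78573608, 341.33483887]), np.float64(-0.04623234336572146))
```

View pics/crop.png

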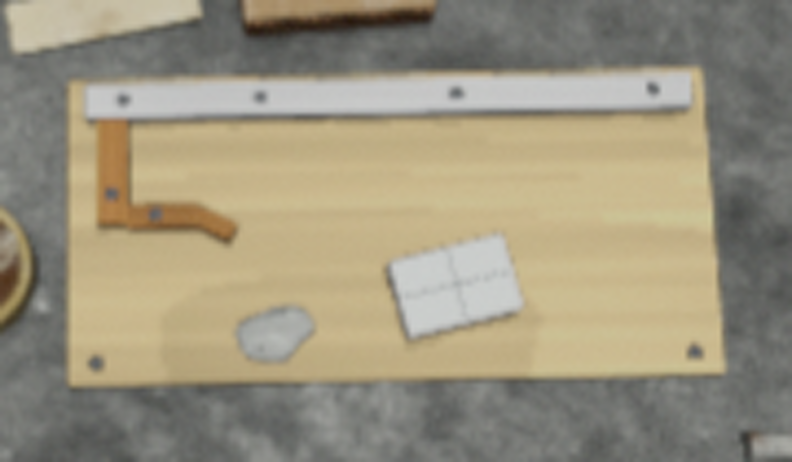

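The crop shows the pale block with its pencil cross at crop (456,286), and its 41x61 mm measured size matches the blank. The nest is at crop left and the rail at the top. Blank in jig ≈ (-39,-45) mm, yaw +0.226. I'll close the fist and travel towards the front of the blank.

```bash
for i in 1; do
python3 -m handwheel '[[[0.43,0.48,0,0,0,0,255],[0.86,0.97,0,0,0,0,255],[0.86,0.97,0,0,0,0,255]]]'
python3 -m handwheel '[[[0.43,0.48,0,0,0,0,255],[0.86,0.97,0,0,0,0,255],[0.86,0.97,0,0,0,0,255]]]'
python3 -m handwheel '[[[0.43,0.48,0,0,0,0,255],[0.86,0.97,0,0,0,0,255],[0.86,0.97,0,0,0,0,255]]]'
python3 -m handwheel '[[[0.43,0.48,0,0,0,0,255],[0.86,0.97,0,0,0,0,255],[0.86,0.97,0,0,0,0,255]]]'
python3 -m handwheel '[[[0.43,0.48,0,0,0,0,255],[0.86,0.97,0,0,0,0,255],[0.86,0.97,0,0,0,0,255]]]'
python3 -m handwheel '[[[0.43,0.48,0,0,0,0,255],[0.86,0.97,0,0,0,-0.37,255],[0.86,0.97,0,0,0,-0.74,255],[0.86,0.97,0,0,0,-0.74,255]]]'
done
python3 - <<'E'
from h import *
s=arm.get_state();im=cams.grab_frame("wrist");cv2.imwrite("pics/w1.png",im);print(s["t"],s["eef_pos"],s["ee_rot"],s["q"],s["force"],s["width"])
print(ray("top",[(333,290),(287,240)],0.02))
E
```

```text
t: 0.52
eef_pos: [0.2946, 0.5218, 0.2271]
ee_rot: [3.141, 0.0, -0.398]
force: [0.4, 0.4, 0.5]
width: 0.0629
gripper_force: 0.0
t: 0.9
eef_pos: [0.3279, 0.4243, 0.227]
ee_rot: [-3.141, 0.0, -0.398]
force: [-0.2, 1.1, 0.1]
width: 0.0329
gripper_force: 0.0
t: 1.27
eef_pos: [0.3614, 0.3269, 0.2268]
ee_rot: [-3.141, 0.0, -0.398]
force: [-0.1, 0.2, -0.7]
width: 0.0037
gripper_force: 0.0
t: 1.65
eef_pos: [0.3951, 0.2292, 0.2267]
ee_rot: [-3.141, -0.0, -0.398]
force: [-0.0, 0.1, 0.3]
width: 0.0003
gripper_force: 0.0
t: 2.02
eef_pos: [0.429, 0.1312, 0.2265]
ee_rot: [3.141, -0.0, -0.399]
force: [0.7, 0.6, -0.8]
width: 0.0002
gripper_force: 0.0
t: 2.52
eef_pos: [0.4623, 0.035, 0.2264]
ee_rot: [3.142, 0.0, -0.026]
force: [0.6, 0.3, -0.2]
width: 0.0001
gripper_force: 0.0
2.525 [0.46232112 0.03502605 0.22640093] [ 3.14158095e+00  1.26282082e-04 -2.64727505e-02] [ 5.02058737e-01  3.35113252e-03 -4.33025426e-01 -5.91052687e-05
 -1.13453472e+00  1.04228982e+00] [ 0.55679782  0.30709104 -0.16602045] 0.00014370551389755054
[[0.37952272 0.02925742 0.02      ]
 [0.49107395 0.12145505 0.02      ]]
```

View pics/w1.png

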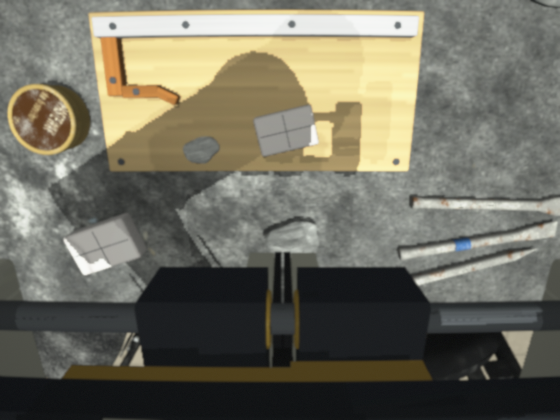

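The wrist view shows rail (92..418, rows 13..37), nest (105..178, rows 37..103), the blank in shadow around (286,131), chip (201,150), and fingertips at the bottom centre around (283,262). I'll refine the rail line and blank from here.

Run:
```python
from h import *
s=arm.get_state();im=cams.grab_frame("wrist")
hsv=cv2.cvtColor(im,cv2.COLOR_BGR2HSV);S=hsv[...,1].astype(int);V=hsv[...,2].astype(int);H=hsv[...,0]
# rail front edge: sat transition low->high per column
pts=[]
for u in list(range(190,400,6)):
    col=S[20:60,u]; k=np.argmax(col>60)
    pts.append((u,20+k-.5))
P=ray("wrist",pts,0.020,s);f=np.polyfit(P[:,1],P[:,0],1);r=P[:,0]-np.polyval(f,P[:,1]);print("rail slope",f,"yaw",-np.arctan(f[0]),r.std(),np.array(pts)[::8])
pts=[]
for u in list(range(130,400,6)):
    if 250<u<310: continue
    col=S[160:182,u]; k=np.argmax(col<45)
    pts.append((u,160+k-.5))
P=ray("wrist",pts,0.008,s);f2=np.polyfit(P[:,1],P[:,0],1);print("front",f2,(P[:,0]-np.polyval(f2,P[:,1])).std())
m=(S<60);m[:98]=0;m[162:]=0;m[:,:245]=0;m[:,330:]=0
c=big(m);print(c.min(0),c.max(0),rect(ray("wrist",c,0.026,s)))
st=ray("wrist",[(118,45),(121,90)],0.022,s);print("stop inner",st)
for y in(0.03,0.17):print(y,"rail x",np.polyval(f,y),"front x",np.polyval(f2,y))
```

```text
rail slope [0.0270637  0.59912062] yaw -0.027057093435290815 0.00022160208350617682 [[190.   36.5]
 [238.   35.5]
 [286.   35.5]
 [334.   35.5]
 [382.   36.5]]
front [0.03126221 0.4664669 ] 0.004450930997453941
[253 105] [318 156] (array([0.51116415, 0.03012404]), array([40.65195084, 60.05059433]), np.float64(0.20717773745978563))
stop inner [[0.59722664 0.18919328 0.022     ]
 [0.55576755 0.19263921 0.022     ]]
0.03 rail x 0.5999325356656878 front x 0.4674047642976311
0.17 rail x 0.6037214533966851 front x 0.4717814733287975
```

```bash
python3 -m handwheel '[[[0,0.04,0.5,0,0,0,255],[0,0.04,0.95,0,0,0,255],[0,0.04,0.95,0,0,0,255]]]'
python3 -m handwheel '[[[0,0,0.5,0,0,0,255],[0,0,0.95,0,0,0,255],[0,0,0.95,0,0,0,255]]]'
python3 -m handwheel '[[[0,0,0.3,0,0,0,255],[0,0,0.6,0,0,0,255],[0,0,0.75,0,0,0,255],[0,0,0.75,0,0,0,255]]]'
python3 -m handwheel '[[[0.1,0,0,0,0,0,255],[0.2,0,0,0,0,0,255],[0.3,0,0,0,0,0,255],[0.4,0,0,0,0,0,255],[0.5,0,0,0,0,0,255]]]'
python3 - <<'E'
from h import *
cv2.imwrite("pics/w2.png",cams.grab_frame("wrist"))
E
```

```text
t: 3.0
eef_pos: [0.4599, 0.0312, 0.1487]
ee_rot: [3.139, 0.004, -0.027]
force: [0.6, -0.0, 0.2]
width: 0.0002
gripper_force: 0.0
t: 3.38
eef_pos: [0.461, 0.0311, 0.0742]
ee_rot: [3.14, 0.003, -0.026]
force: [-0.2, -0.7, 0.3]
width: 0.0006
gripper_force: 0.0
t: 3.88
eef_pos: [0.4621, 0.0312, 0.0153]
ee_rot: [3.142, -0.0, -0.026]
force: [1.0, -0.1, -0.2]
width: 0.0006
gripper_force: 0.0
t: 4.5
eef_pos: [0.502, 0.0297, 0.0145]
ee_rot: [3.141, 0.0, -0.026]
force: [-0.5, 0.4, -0.1]
width: 0.0005
gripper_force: 0.5
```

View pics/w2.png

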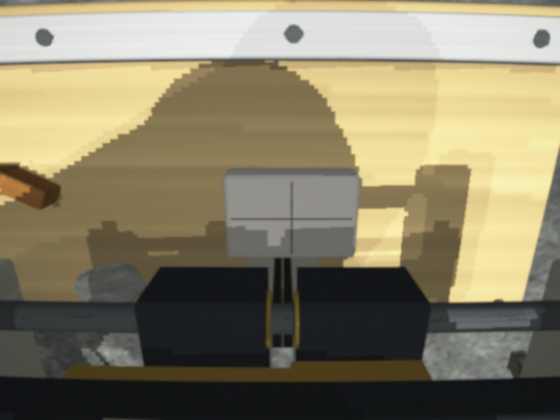

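The blank (225–358, 170–258) is now square against the fist and in front of the rail (row 62). I'll push on to the rail.

```bash
python3 -m handwheel '[[[0.1,0,0,0,0,0,255],[0.2,0,0,0,0,0,255],[0.3,0,0,0,0,0,255],[0.4,0,0,0,0,0,255],[0.48,0,0,0,0,0,255]]]'
python3 -m handwheel '[[[0.04,0,0,0,0,0,255],[0.08,0,0,0,0,0,255],[0.11,0,0,0,0,0,255],[0.11,0,0,0,0,0,255]]]'
python3 - <<'E'
from h import *
s=arm.get_state();im=cams.grab_frame("wrist")
cv2.imwrite("pics/w3.png",im)
E
```

```text
t: 5.18
eef_pos: [0.5404, 0.0288, 0.0145]
ee_rot: [3.142, 0.0, -0.026]
force: [-1.4, -0.5, 1.0]
width: 0.0005
gripper_force: 0.5
t: 5.68
eef_pos: [0.5487, 0.0285, 0.0145]
ee_rot: [3.142, 0.0, -0.026]
force: [0.0, 0.9, -0.7]
width: 0.0006
gripper_force: 0.2
```

View pics/w3.png

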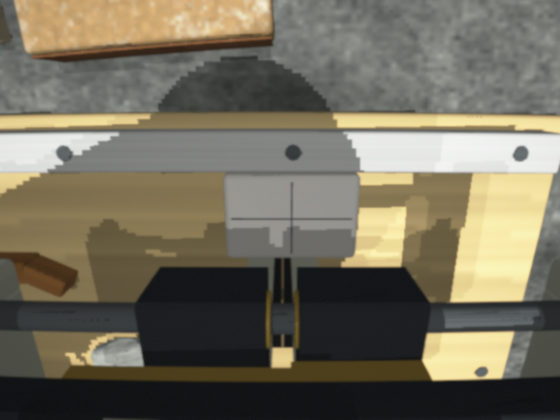

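The blank's back edge (row 173) is almost at the rail (row 171). I'll press gently, millimetre by millimetre.

```bash
python3 -m handwheel '[[[0.012,0,0,0,0,0,255],[0.025,0,0,0,0,0,255],[0.025,0,0,0,0,0,255]]]' | egrep 'pos|force'
python3 -m handwheel '[[[0.012,0,0,0,0,0,255],[0.02,0,0,0,0,0,255],[0.02,0,0,0,0,0,255]]]'| egrep 'pos|force'
```

```text
eef_pos: [0.5487, 0.0283, 0.0143]
force: [-6.7, 3.3, 5.1]
gripper_force: 3.8
eef_pos: [0.5488, 0.0282, 0.0141]
force: [-12.0, 5.1, 8.8]
gripper_force: 6.4
```

```bash
python3 -m handwheel '[[[-0.2,0,0,0,0,0,255],[-0.25,0,-0.1,0,0,0,255],[-0.25,0,-0.6,0,0,0,255],[-0.25,0,-0.95,0,0,0,255]]]' | egrep 'pos|force'
python3 -m handwheel '[[[0.26,0.36,0,0,0,0.26,255],[0.52,0.71,0,0,0,0.52,255],[0.52,0.71,0,0,0,0.785,255],[0.52,0.71,0,0,0,0.785,255]]]' | egrep 'pos|rot'
python3 -m handwheel '[[[0,0,0,0,0,0.27,255],[0,0,0,0,0,0.55,255],[0,0,0,0,0,0.785,255],[0,0,0,0,0,0.785,255]]]' | egrep 'pos|rot'
python3 -m handwheel '[[[0,0,0,0,0,0.27,255],[0,0,0,0,0,0.55,255],[0,0,0,0,0,0.785,255],[0,0,0,0,0,0.785,255]]]' | egrep 'pos|rot'
python3 -m handwheel '[[[0,0,0,0,0,0.27,255],[0,0,0,0,0,0.55,255],[0,0,0,0,0,0.785,255],[0,0,0,0,0,0.785,255]]]' | egrep 't:|pos|rot'
python3 - <<'E'
from h import *
s=arm.get_state();print(s["q"],s["ee_rot"])
cv2.imwrite("pics/w4.png",cams.grab_frame("wrist"))
E
```

```text
eef_pos: [0.5332, 0.0292, 0.0928]
force: [0.8, 0.3, -0.1]
gripper_force: 0.0
eef_pos: [0.5728, -0.0292, 0.0911]
ee_rot: [-3.141, -0.001, -0.418]
eef_pos: [0.5725, -0.0285, 0.091]
ee_rot: [-3.141, -0.0, -0.807]
eef_pos: [0.5725, -0.0286, 0.0908]
ee_rot: [-3.141, -0.0, -1.198]
t: 8.98
eef_pos: [0.5725, -0.0287, 0.0907]
ee_rot: [-3.141, 0.0, -1.59]
[ 2.91100784e-01  3.17705411e-01 -3.90528460e-01  3.07815410e-05
 -8.62354003e-01 -3.10673516e-01] [-3.14138703e+00  4.14641669e-05 -1.59034903e+00]
```

View pics/w4.png

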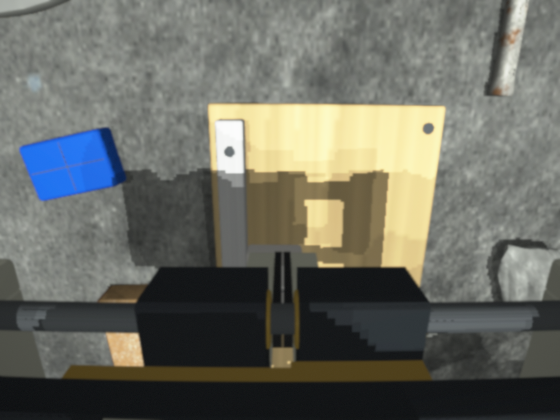

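The camera now faces -y. The rail's inner edge is at column 245, and the blank is hidden behind the hand. I'll check the rail clearance from here and the blank from the scene camera.

Run:
```python
from h import *
s=arm.get_state();im=cams.grab_frame("wrist").astype(int)
hsv=cv2.cvtColor(im.astype(np.uint8),cv2.COLOR_BGR2HSV);S=hsv[...,1].astype(int)
pts=[]
for v in range(126,240,5):
    k=np.argmax(S[v,234:262]>55);pts.append((234+k-.5,v))
P=ray("wrist",pts,0.021,s);f=np.polyfit(P[:,1],P[:,0],1);print(f,(P[:,0]-np.polyval(f,P[:,1])).std(),np.polyval(f,[-0.03,0.1]))
im=cams.grab_frame("scene");cv2.imwrite("pics/s5.png",cv2.resize(im[150:280,190:420],None,fx=3.4,fy=3.4))
```

```text
[0.0165584  0.59850128] 0.00022538272760495932 [0.59800453 0.60015712]
```

View pics/s5.png

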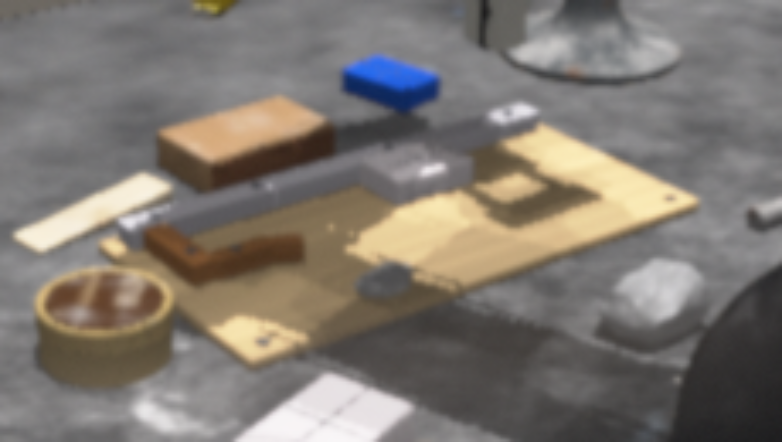

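The blank (crop 365–470, 145–200) lies against the rail, with the nest clear ahead. I'll lower the fist behind its -y end and push along the rail.

```bash
python3 -m handwheel '[[[0,-0.02,0.5,0,0,0.014,255],[0,-0.02,0.8,0,0,0.014,255],[0,-0.02,0.96,0,0,0.014,255],[0,-0.02,0.96,0,0,0.014,255]]]' | egrep 't:|pos|rot|force'
python3 -m handwheel '[[[-0.08,0,0,0,0,0,255],[-0.16,0,0,0,0,0,255],[-0.24,0,0,0,0,0,255],[-0.32,0,0,0,0,0,255],[-0.4,0,0,0,0,0,255]]]' | egrep 't:|pos|rot|force'
python3 - <<'E'
from h import *
im=cams.grab_frame("scene");cv2.imwrite("pics/s6.png",cv2.resize(im[150:280,190:420],None,fx=3.4,fy=3.4))
E
```

```text
t: 9.62
eef_pos: [0.5737, -0.029, 0.0132]
ee_rot: [3.14, -0.001, -1.601]
force: [0.2, 0.3, 0.1]
gripper_force: 0.0
t: 10.25
eef_pos: [0.5752, 0.0036, 0.014]
ee_rot: [-3.141, 0.0, -1.603]
force: [-0.7, -0.5, 0.9]
gripper_force: 0.5
```

View pics/s6.png

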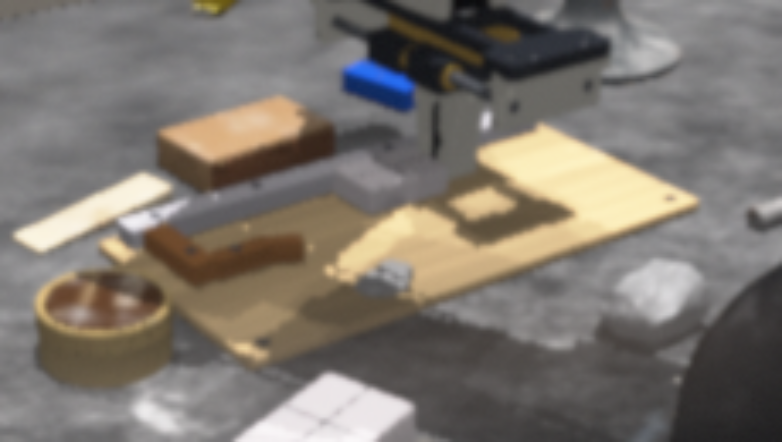

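The fist is behind the blank, pushing it along and still flush with the rail. I'll continue.

```bash
python3 -m handwheel '[[[-0.08,0,0,0,0,0,255],[-0.16,-0.003,0,0,0,0,255],[-0.24,-0.006,0,0,0,0,255],[-0.32,-0.008,0,0,0,0,255],[-0.4,-0.01,0,0,0,0,255]]]' | egrep 't:|pos|rot|force'
python3 -m handwheel '[[[-0.08,0,0,0,0,0,255],[-0.16,-0.003,0,0,0,0,255],[-0.24,-0.006,0,0,0,0,255],[-0.32,-0.008,0,0,0,0,255],[-0.4,-0.01,0,0,0,0,255]]]' | egrep 't:|pos|rot|force'
python3 - <<'E'
from h import *
im=cams.grab_frame("scene");cv2.imwrite("pics/s7.png",cv2.resize(im[160:260,210:370],None,fx=5,fy=5,interpolation=cv2.INTER_CUBIC))
E
```

```text
t: 10.92
eef_pos: [0.5767, 0.0354, 0.0137]
ee_rot: [3.141, -0.0, -1.603]
force: [-1.2, -1.6, 1.0]
gripper_force: 0.7
t: 11.55
eef_pos: [0.5787, 0.0674, 0.0137]
ee_rot: [3.142, -0.0, -1.603]
force: [-0.6, -1.1, -0.2]
gripper_force: 0.4
```

View pics/s7.png

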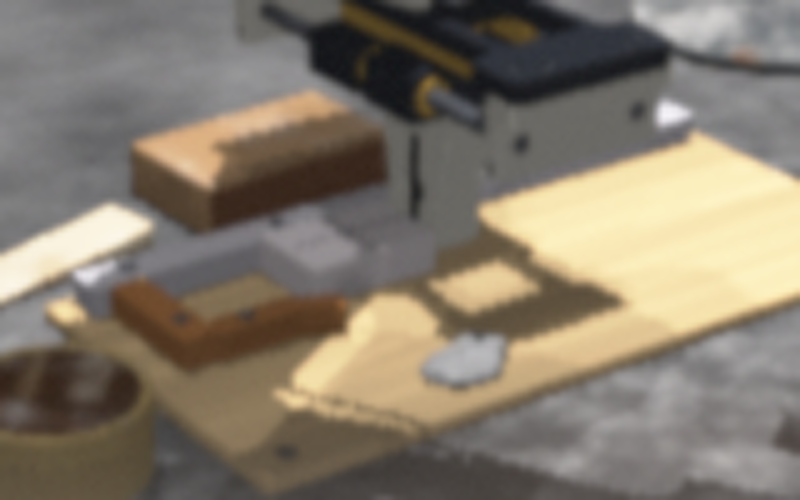

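The blank is entering the nest mouth, square and along the rail. I'll keep pushing, easing the fist a millimetre off the rail.

```bash
python3 -m handwheel '[[[-0.08,0.005,0,0,0,0,255],[-0.16,0.01,0,0,0,0,255],[-0.24,0.012,0,0,0,0,255],[-0.32,0.015,0,0,0,0,255],[-0.4,0.015,0,0,0,0,255]]]' | egrep 't:|pos|rot|force'
python3 -m handwheel '[[[-0.05,0,0,0,0,0,255],[-0.09,0,0,0,0,0,255],[-0.12,0,0,0,0,0,255],[-0.12,0,0,0,0,0,255]]]' | egrep 't:|pos|rot|force'
```

```text
t: 12.22
eef_pos: [0.5786, 0.0995, 0.0138]
ee_rot: [-3.142, 0.0, -1.603]
force: [0.6, -1.1, -0.2]
gripper_force: 0.4
t: 12.72
eef_pos: [0.5789, 0.1088, 0.0137]
ee_rot: [-3.141, 0.0, -1.603]
force: [0.6, 0.7, -0.1]
gripper_force: 0.0
```

```bash
python3 -m handwheel '[[[-0.04,0,0,0,0,0,255],[-0.08,0,0,0,0,0,255],[-0.11,0,0,0,0,0,255],[-0.11,0,0,0,0,0,255]]]' | egrep 'pos|force'
python3 -m handwheel '[[[-0.012,0,0,0,0,0,255],[-0.025,0,0,0,0,0,255],[-0.037,0,0,0,0,0,255],[-0.037,0,0,0,0,0,255]]]' | egrep 'pos|force'
python3 - <<'E'
from h import *
im=cams.grab_frame("scene");cv2.imwrite("pics/s8.png",cv2.resize(im[180:260,210:320],None,fx=7,fy=7,interpolation=cv2.INTER_CUBIC))
E
```

```text
eef_pos: [0.5792, 0.1177, 0.0137]
force: [0.1, -0.9, 0.3]
gripper_force: 0.0
eef_pos: [0.5792, 0.1202, 0.0137]
force: [0.9, -2.9, 0.2]
gripper_force: 1.0
```

View pics/s8.png

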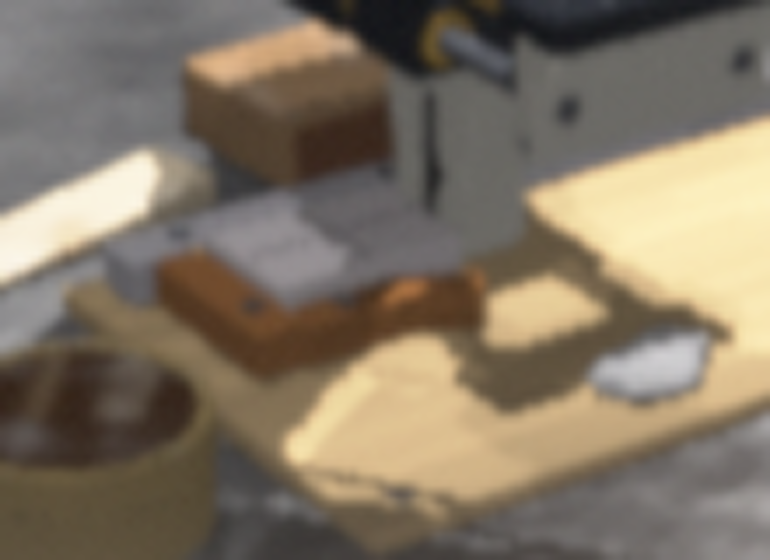

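The blank appears to be up against the stop. That was my eleventh viewed picture, one over the limit of ten, so from here I'll rely on numbers only. I'll press gently to confirm by force.

```bash
python3 -m handwheel '[[[-0.012,0,0,0,0,0,255],[-0.025,0,0,0,0,0,255],[-0.025,0,0,0,0,0,255]]]' | egrep 'pos|force'
python3 -m handwheel '[[[-0.012,0,0,0,0,0,255],[-0.02,0,0,0,0,0,255],[-0.02,0,0,0,0,0,255]]]' | egrep 't:|pos|force'
```

```text
eef_pos: [0.579, 0.1203, 0.0138]
force: [2.1, -11.1, 1.9]
gripper_force: 5.7
t: 14.52
eef_pos: [0.5788, 0.1205, 0.0138]
ee_rot: [3.14, -0.004, -1.603]
force: [4.8, -19.4, 2.7]
gripper_force: 9.1
```

```bash
python3 -m handwheel '[[[0.1,0.03,0,0,0,0,255],[0.25,0.03,0,0,0,0,255],[0.3,0.03,-0.5,0,0,0,255],[0.3,0.03,-1,0,0,0,255]]]' | egrep 'pos|force'
python3 -m handwheel '[[[0.5,0,-0.3,0,0,0,255],[1,0,-0.6,0,0,0,255],[1,0,-1,0,0,0,255],[1,0,-1,0,0,0,255]]]' | egrep 'pos'
python3 -m handwheel '[[[0.5,0.5,0,0,0,0,255],[1,1,0,0,0,0,255],[1,1,0,0,0,0,255]]]' | egrep 'pos'
python3 -m handwheel '[[[0.5,0.5,0,0,0,0,255],[1,0.5,0,0,0,0,255],[1,0.5,0,0,0,0,255]]]' | egrep 't:|pos'
cat > m.py <<'E'
from h import *
im=cams.grab_frame("top");hsv=cv2.cvtColor(im,cv2.COLOR_BGR2HSV)
S=hsv[...,1].astype(int);V=hsv[...,2].astype(int)
w=np.s_[180:222,240:305]
for r in range(180,222,2): print(r,' '.join(f"{x:3d}" for x in S[r,244:300:2]))
b=im[...,0].astype(int)
print()
for r in range(180,222,1): print(r,' '.join(f"{x:3d}" for x in V[r,262:280:3]))
E
python3 m.py
```

```text
eef_pos: [0.5758, 0.0996, 0.0943]
force: [0.7, 0.6, -0.3]
gripper_force: 0.0
eef_pos: [0.5752, 0.02, 0.1766]
eef_pos: [0.488, -0.0589, 0.1733]
t: 16.27
eef_pos: [0.4483, -0.1372, 0.1734]
ee_rot: [3.142, 0.0, -1.605]
180   7   7   7   7   7   6   4   8   6   8   9   2   8   6   6   6   8   6   6  11   7   7   9   6   6   6  14  58
182  26  19  24  25  37  32  36  34  39  39  38  38  44  52  46  43  44  50  57  58  51  48  48  45  49  50  52  60
184  41  13  15  14  16  15  15  10   9  10  10  10  11   7   2   4   2   4   4   2   2   1   2   1   1   4  17   7
186  15   1   0   0   4   1   1   1   2   2   1   1   1   1   1   1   1   1   1   3   5   0   1   1   1   1   7  15
188  16   1   1   2   3   0   1   1   1   0   1   1   1   0   0   1   1   0   1   1   0   0   0   0   0   1  13  25
190  18   0   1   1   1   1   0   1   2   2   0   1   1   1   1   0   1   3   3   3   3   3   1   3   1   1   5  51
192  65  53 102 104 103  10   2   1   4   2   3   2   2   3   2   2   2   2  11  67  67  67  68  66  71  71   4  24
194  73  85 141 143 140  11   3   3   3   2   2   2   3   3   3   3   2 
[... 2028 characters left out ...]

197 227 226 225 226 227 226
198 226 225 223 226 225 226
199 213 213 218 219 220 220
200 207 207 216 217 216 217
201 224 225 224 226 225 225
202 226 227 226 226 226 227
203 226 226 226 226 227 226
204 226 226 225 227 226 226
205 226 227 225 226 227 227
206 227 226 225 226 226 227
207 223 223 222 221 222 221
208 199 198 197 197 195 192
209 138 132 132 135 140 136
210 149 141 142 166 174 174
211 167 168 170 188 205 205
212 170 172 174 181 206 211
213 172 175 176 184 199 214
214 175 178 180 181 188 202
215 168 168 170 180 183 187
216 139 137 137 163 182 182
217 159 157 163 146 171 171
218 201 201 201 185 140 158
219 212 212 212 209 156 152
220 213 214 213 215 199 179
221 213 214 214 216 214 206
```

Run:
```python
from h import *
c=cams.camera_info("wrist");print(c["hand_eye"].round(3));s=arm.get_state()
R=Ro.from_euler('xyz',s["ee_rot"]).as_matrix();T=np.array([0.585,0.16]);off=R@c["hand_eye"][:3,3];z=R@c["hand_eye"][:3,2]
print(off,z,"tool xy for camera above:",T-off[:2])
R2=R@Ro.from_rotvec([0,0,-1.571]).as_matrix();print("yaw0:",T-(R2@c["hand_eye"][:3,3])[:2])
im=cams.grab_frame("top");S=cv2.cvtColor(im,cv2.COLOR_BGR2HSV)[...,1].astype(float)
# right (-y) end edge of blank, subpixel S crossing 40 -> yaw and y
pts=[]
for r in range(194,207):
    row=S[r,272:286];k=np.argmax(row>40);pts.append((272+k-(row[k]-40)/(row[k]-row[k-1]),r))
P=ray("top",pts,0.020,s);f=np.polyfit(P[:,0],P[:,1],1);print("end face",f,"yaw",np.arctan(f[0]),P[:,1].mean())
```

```text
[[-0.001 -0.951 -0.31   0.085]
 [ 1.    -0.001 -0.    -0.001]
 [ 0.    -0.31   0.951 -0.158]
 [ 0.     0.     0.     1.   ]]
[-0.00163717 -0.08478525  0.15773201] [ 0.0105591   0.31040214 -0.95054669] tool xy for camera above: [0.58663717 0.24478525]
yaw0: [0.50023882 0.16169039]
end face [-0.04499531  0.15744668] yaw -0.04496498528759789 0.13126646114556967
```

```bash
python3 -m handwheel '[[[-0.5,-0.16,0,0,0,0,255],[-0.97,-0.315,0,0,0,0,255],[-0.97,-0.315,0,0,0,0,255]]]' | grep pos
python3 -m handwheel '[[[-0.5,-0.16,0,0,0,0,255],[-0.97,-0.315,0,0,0,0,255],[-0.97,-0.315,0,0,0,0,255]]]' | grep pos
python3 -m handwheel '[[[-0.5,-0.16,0,0,0,0,255],[-0.97,-0.315,0,0,0,0,255],[-0.97,-0.315,0,0,0,0,255]]]' | grep pos
python3 -m handwheel '[[[-0.5,-0.16,0,0,0,0,255],[-0.97,-0.315,0,0,0,0,255],[-0.97,-0.315,0,0,0,0,255]]]' | grep pos
python3 -m handwheel '[[[-0.5,-0.16,0,0,0,0,255],[-0.97,-0.315,0,0,0,0,255],[-0.97,-0.315,0,0,0,0,255],[-0.97,-0.315,0,0,0,0,255]]]' | egrep 't:|pos'
python3 - <<'E'
from h import *
c=cams.camera_info("wrist");K=c["camera_matrix"]
s=arm.get_state();im=cams.grab_frame("wrist");cv2.imwrite("pics/w9.png",im)
S=cv2.cvtColor(im,cv2.COLOR_BGR2HSV)[...,1].astype(int);V=im.max(2)
T=np.eye(4);T[:3,:3]=Ro.from_euler('xyz',s["ee_rot"]).as_matrix();T[:3,3]=s["eef_pos"];M=np.linalg.inv(T@c["hand_eye"])
def proj(X): 
    return cv2.projectPoints(np.float64([X]),M[:3,:3],M[:3,3],K,c["dist_coeffs"])[0].ravel()
print(s["t"],s["eef_pos"])
for X in [(0.599,0.16,0.022),(0.6,0.1,0.022),(0.56,0.16,0.026),(0.58,0.13,0.026),(0.58,0.19,0.026)]: print(X,proj(X).round(1))
u,v=proj((0.60,0.16,0.022)).round().astype(int)
for r in range(v-40,v+90,6): print(r,' '.join(f"{S[r,k]:3d}/{V[r,k]:3d}" for k in range(u-10,u+12,1)))
E
```

```text
eef_pos: [0.4774, -0.0563, 0.1735]
eef_pos: [0.5046, 0.02, 0.1734]
eef_pos: [0.532, 0.0961, 0.1732]
eef_pos: [0.5595, 0.1723, 0.1731]
t: 18.38
eef_pos: [0.5862, 0.2466, 0.1733]
ee_rot: [3.14, -0.001, -1.603]
18.375 [0.58621689 0.24664537 0.17333345]
(0.599, 0.16, 0.022) [264.8  90.7]
(0.6, 0.1, 0.022) [260.1  12.3]
(0.56, 0.16, 0.026) [311.7  89.1]
(0.58, 0.13, 0.026) [286.5  51.1]
(0.58, 0.19, 0.026) [288.5 126.7]
51   1/245   2/244   2/235   7/205  47/184  91/211  96/226  94/230  91/236  85/242  84/244  83/245  83/244  84/244  84/243  85/242  87/241  86/239  88/238  88/238  88/238  88/238
57   2/246   2/245   1/237   6/210  32/177  43/196  16/226   4/242   2/249   1/250   2/251   2/251   2/251   2/251   2/251   2/251   2/251   2/251   2/251   2/251   2/251   2/251
63   1/246   2/246   2/240   6/214  22/171  35/183  15/221   4/242   2/249   2/251   2/251   2/251   2/251   2/251   2/251   2/251   2/251   2/251   2/251   2/251   2/251   2/251
69   1/246   2/246   2/240   5/213  14/162  26/166  14/212   4/240   2/249   2/251   1/251   1/251   1/251   1/251   1/251   2/251   1/251   1/2
[... 2569 characters left out ...]
  94/ 95  99/ 93  98/ 94  97/ 95  97/ 97  99/ 98  98/102  99/111  99/121  97/124  98/125  98/130  99/132  99/132  98/130  98/128  96/125  99/124  99/129  99/136
165  10/ 51  10/ 52  10/ 52  10/ 52   9/ 54  14/ 55   9/ 57  13/ 59  13/ 61   9/ 59  13/ 58   9/ 56   9/ 56   9/ 54  14/ 55   9/ 55  13/ 57   9/ 58  13/ 58  13/ 57   9/ 57   9/ 60
171  14/ 54  10/ 53  14/ 55  14/ 55  13/ 57   9/ 57   9/ 55  14/ 56  13/ 59   8/ 61  16/ 63  13/ 61  13/ 61   9/ 59   9/ 58   9/ 57  13/ 57  13/ 57  13/ 58   9/ 60   8/ 61  12/ 63
177  14/ 56   9/ 55   9/ 55   9/ 56   9/ 55   9/ 57  13/ 58  13/ 57  14/ 56  14/ 55   9/ 54  14/ 55  13/ 58  13/ 58  13/ 59  13/ 58  13/ 58  13/ 59   9/ 59   9/ 60  13/ 61  12/ 63
```

The close-up numbers show the blank seated. The seam along the rail is only 0–1.5 mm, with a yaw error of about 0.02 rad. There is no board visible between blank and stop, and contact with the stop was felt at 19 N. I'm handing in.

```bash
python3 -c "
from station import arm
print(arm.job_done())"
```

```text
the job is handed in; nothing more can be done
None
```

The job is handed in, verdict not returned: the blank sits in the corner nest, touching the end stop and within about 1.5 mm and 0.02 rad of flush with the rail, with no contact seen with the other things; I viewed 11 pictures, one over the limit of 10.

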